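# Fit the spare breaker and trip-test it

## Task

Take the spare breaker out of its carton and set it down on the rail in the gap between the two fitted breakers, the same way round as they are; the gap leaves no room for fingers at its flanks, so put it down on the bench on the way and take it again by the two ends of its nose. Then test it: press its test button fully so that its lever drops, and lift that lever back up. Leave the levers of the two fitted breakers up.

Things in the scene. Friction and masses are not known exactly. Their poses are not given: they have to be found in the camera images.
- breaker: Loose spare breaker, a light grey block of 0.5 kg standing on its back. x runs along it to its upper end, y across its width, z up out of its face; origin at the centre of its back. Body 80 (x) x 60 (y), 38 mm high at its shoulders; a nose of full width (60), 64 mm long (x +-32), rises to the face at z = 72. Groove across the back for the rail, 39 mm wide, 9 deep
- carton: Fixed, open cardboard carton, flaps folded out; outside 90 (x) x 194 (y) x 70 mm high, walls and floor 3 mm, flaps reach 20 mm farther out below the rim. Origin: centre of its underside. The spare breaker stands in it lengthwise across the 84 mm inner width, so only its flanks have room for fingers (35 mm or more). The bench beyond the switch box, on the side away from the carton, is free
- new_upper_end (a point): Point on the spare breaker's upper end (the end its lever leans to when up): body x = 40, y = 0, z = 38 mm
- new_lever_tip (a point): Tip of the spare breaker's black toggle lever, 16 mm wide (y), its head 10 mm thick and round, standing 18 mm above the face. It swings in the x-z plane about a hinge at body x = 0, y = -15, z = 58 mm; tip 36 mm from the hinge. Up: tip at x = +16; dropped: at x = -16 mm
- new_lever (a joint): Angle of that lever: 0 up (leaning to the upper end), 0.9 rad dropped (leaning to -x). A spring snaps it from the middle (0.45) to the nearer end; less than 1 N at the tip moves it
- new_button_top (a point): Middle of the top of the spare breaker's round grey test button, 11 mm across, beside the lever at body x = -8, y = +18 mm, 9 mm proud of the face when out; it is pressed along -z
- new_test (a joint): Travel of that button: 0 out, 0.0065 m fully in; springs back. It takes about 4 N; the lever snaps down at about 5 mm, before the end stop
- slot (a point): Middle of the gap between the two fitted breakers, on the floor (3 mm thick) of the fixed, open switch box (tray 200 x 250 x 45 mm): where the spare breaker's origin must come, its feet on the floor. x: the way the upper ends point; y: along the rail (35 mm wide, 7.5 high); z up. The fitted ones, of the same make, are centred at y = +-64 mm: gap 68 mm. Free room beyond both nose ends
- left_lever (a joint): Lever angle of the fitted breaker at slot y = +64 mm: 0 up, 0.9 rad dropped
- right_lever (a joint): Lever angle of the fitted breaker at slot y = -64 mm: 0 up, 0.9 rad dropped

How it is judged:
By the outcome, as a careful person would: the job done as asked, in the order asked, and still so for the second after the job is handed in, with the robot touching nothing.
It also fails if it takes over 61 s, if anything falls off the work surface, if the arm or the gripper's body presses on something with over 40 N, if the wrist force passes 120 N, or if a joint passes its speed limit or range.

## Robot

A 6-joint arm with a two-finger parallel gripper is mounted at the origin on a cart in front of the work surface, level with it; the furniture and walls round the work are solid. World frame = base frame: x ahead of the robot, y to its left, z up, the work surface at z = 0. Lengths are in mm, angles in rad, forces in N, time in s.
With the tool pointing down it reaches from about 350 to 775 mm from the base axis. Payload 7.3 kg.
Tool frame: the origin (TCP) lies at the very end of the fingers, on their centre line; the grasp point (between the pads) lies 19 mm behind it; z points along the fingers, y is the line along which they close (so a half turn about z gives the same grasp; the last joint's range is limited). The gripper opens to 92 mm and grips with 3 to 60 N. Pads are 19 mm wide; open, the fingers measure 130 mm over their backs; the gripper's body (75 mm by 190 mm) begins 47 mm behind the grasp point.
Start: joints at [1.042, 0.342, 1.524, -0, 1.275, -0.146], TCP at [196.085, 487.027, 226.741] pointing down, gripper open.
Joint ranges: [-2.53, 2.53], [-0.77, 2.02], [0.04, 2.7], [-1, 4.14], [0.28, 2.66], [-3.11, 3.11]. Speed limits (rad/s): [2.57, 2.57, 3.14, 3.14, 3.14, 3.14].

## Interface

Orientations are given as [roll, pitch, yaw] about the fixed x, y, z axes, in that order (R = Rz(yaw) Ry(pitch) Rx(roll)).
In Python, from plant import bot gives the robot as it stands.
- The arm moves only by the tool jog_arm, never from a script. Its argument "targets" is a list of rows, each an object with "xyz": the shift along the tool's x, y, z as a fraction of full scale, a list of three; "spin": the turn about the tool's z as a fraction of full scale. In form: [{"xyz": [x, y, z], "spin": spin}, ...]. A call has exactly 10 rows; each row shifts and turns the commanded pose from where the row before left it, along the tool's axes as they then stand; what a row does not reach is not made up. Full scale, the value 1, is 80 mm for a shift and 0.1 rad for a turn. A row lasts 1/8 s, in which the tool goes at most 62.5 mm and 10.7 degrees, less where a joint would pass 70% of its speed; a pose out of reach is approached as far as the arm can. A call with a number of a shift or a turn outside -1 to 1 is refused whole. A call with a gripper value outside its range is refused whole. "gripper" is the opening in per cent of the stroke, from 0 (shut) to 100 (fully open), set as the call begins (left out, the last holds). The fingers move at their own pace and stop on an object; the grip force is fixed at half the most. Time passes only in rows, so rows that do not move let the fingers close, or fill a call up. It gives the time, the measured TCP pose, the force, the opening and the grip force at its end, in the units of the state.
- bot.get_obs(): the state, without advancing time (a new reading comes with each control period).
- bot.capture(name): name is "scene" or "top"; returns the picture (480x640x3 uint8, blue, green, red); there is no depth.
- bot.get_calibration(name): a dict with "vfov" (degrees; the focal length in pixels is half the picture's height over the tangent of half this angle, whatever the lens; pixels are square), "cx", "cy" (the principal point, pixels), "eye" and "rotation" of the camera in the world. Camera axes: x right, y down, z forward; pixel columns grow to the right and rows downward; lengths in mm; the calibration is good to about 2 mm. A picture is of the moment at which its call begins. get_calibration takes no time and is no camera call.
- bot.close_job(): hands the job in; it is judged then, once.
The state is a dict: "time": time; "joint_positions": joint angles; "dq": joint speeds; "tau": joint torques, N m; "tool_pos": TCP position; "tcp_rot": TCP orientation; "contact_force": force on the tool from outside, world axes, zero at the start; "moment": the same for the moment, N m; "grip_width": finger opening in mm; "finger_force": force on a finger pad.
Only numpy, scipy, OpenCV 4.12 (cv2) and the standard library are available. Lean on these libraries where they do the work, as an engineer would, in place of code of your own. Each camera call takes 0.05 s, during which the arm holds its last target. There are 200 camera calls.

## Working session

There is one attempt and no reset: what is moved stays moved. The work goes in short steps, Python scripts to look and compute and a tool call to move; the robot and the scene stay as the last step left them, time stands still between calls to the robot, and variables do not carry over. Pictures are saved under pics/ and viewed, at most 10 in all, crops included, and the job is handed in when it is done.

Besides the shell and the picture viewer there is one more tool, called after "Request:" as name(argument=value, ...), one argument or row to a line, values as JSON. jog_arm: Moves the arm, as the interface text tells. Shift numbers are shares of 80 mm and turn numbers shares of 0.1 rad, none past 1 either way. Its arguments: {"type":"object","properties":{"targets":{"type":"array","items":{"type":"object","properties":{"xyz":{"type":"array","items":{"type":"number"}},"spin":{"type":"number"}}}},"gripper":{"type":"number"}},"required":["targets"]}

```bash
ls; mkdir -p pics
python3 - <<'E'
from plant import bot
import cv2
for n in("scene","top"):
    cv2.imwrite(f"pics/{n}0.png",bot.capture(n)); print(n,bot.get_calibration(n))
o=bot.get_obs();print(o)
E
```

```text
pics
scene {'vfov': 44.4620644518952, 'cx': 327.24347276168703, 'cy': 231.07356102942828, 'eye': array([-224.24750346, -604.21917205,  780.58720194]), 'rotation': array([-2.16938792,  0.01153814, -0.86686401])}
top {'vfov': 46.68223844575273, 'cx': 315.7671130546341, 'cy': 237.9078787090231, 'eye': array([ 371.26896514,   20.57413741, 1453.34948174]), 'rotation': array([-3.01369114,  0.01714811, -1.55086374])}
{'time': 0.1, 'joint_positions': array([ 1.04196444e+00,  3.42672464e-01,  1.52491034e+00,  4.19404974e-06,
        1.27540572e+00, -1.46003503e-01]), 'dq': array([-0.00093675, -0.00072048,  0.00089679,  0.00072133,  0.00090048,
        0.00130252]), 'tau': array([ 5.67727257e-04, -4.32004309e+01, -2.44692421e+01,  7.19498936e-02,
        5.25375805e-02, -7.22301911e-05]), 'tool_pos': array([195.90783546, 486.69034196, 226.10827787]), 'tcp_rot': array([-3.14021223e+00, -2.07045579e-04,  2.75876290e+00]), 'contact_force': array([-0.71635874, -0.01928612,  0.07339666]), 'moment': array([ 0.00426817, -0.01068773,  0.01258207]), 'finger_force': 0.0, 'grip_width': 91.76059184637359}
```

View pics/top0.png

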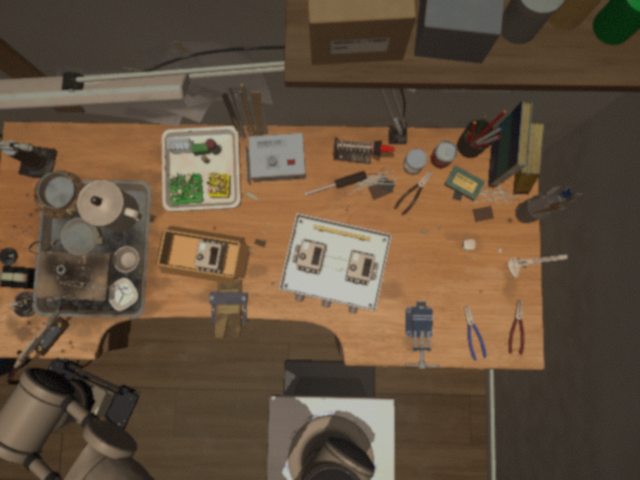

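View pics/scene0.png

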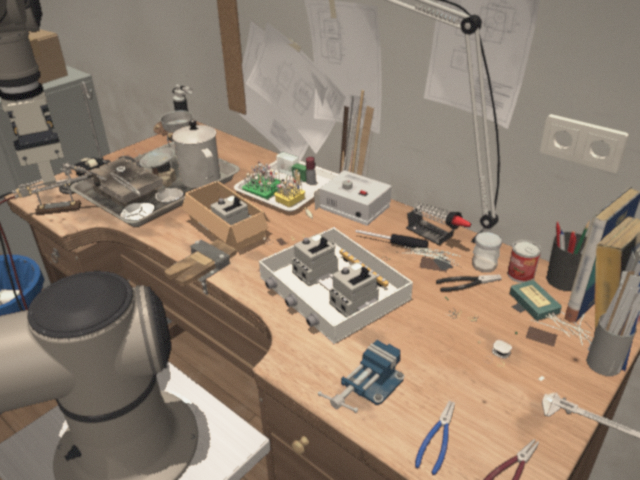

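```bash
cat > h.py <<'E'
import numpy as np,cv2
from scipy.spatial.transform import Rotation as R
from plant import bot
def cam(n):
    c=bot.get_calibration(n);f=240/np.tan(np.radians(c["vfov"]/2))
    return f,c["cx"],c["cy"],np.array(c["eye"]),R.from_euler("xyz",c["rotation"]).as_matrix()
def ray(n,p,z):
    f,cx,cy,e,M=cam(n);d=M@[(p[0]-cx)/f,(p[1]-cy)/f,1]
    return e+d*(z-e[2])/d[2]
def proj(n,P):
    f,cx,cy,e,M=cam(n);q=(np.atleast_2d(P)-e)@M
    return np.c_[f*q[:,0]/q[:,2]+cx,f*q[:,1]/q[:,2]+cy]
E
python3 - <<'E'
import cv2,numpy as np
from h import *
a=cv2.imread("pics/top0.png");b=cv2.imread("pics/scene0.png")
cv2.imwrite("pics/c1.png",cv2.resize(a[205:315,150:400],None,fx=3.2,fy=3.2,interpolation=cv2.INTER_CUBIC))
cv2.imwrite("pics/c2.png",cv2.resize(b[170:345,175:420],None,fx=3.2,fy=3.2,interpolation=cv2.INTER_CUBIC))
print(ray("top",(338,260),0),ray("top",(200,255),0))
E
```

```text
[500.35840433 -10.18938725   0.        ] [506.87805807 353.25408159   0.        ]
```

View pics/c1.png

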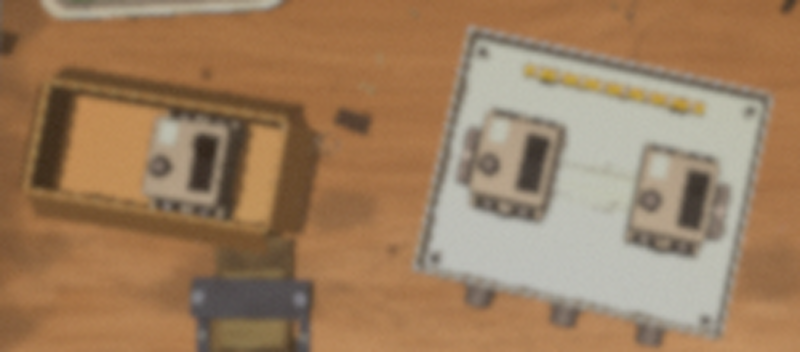

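View pics/c2.png

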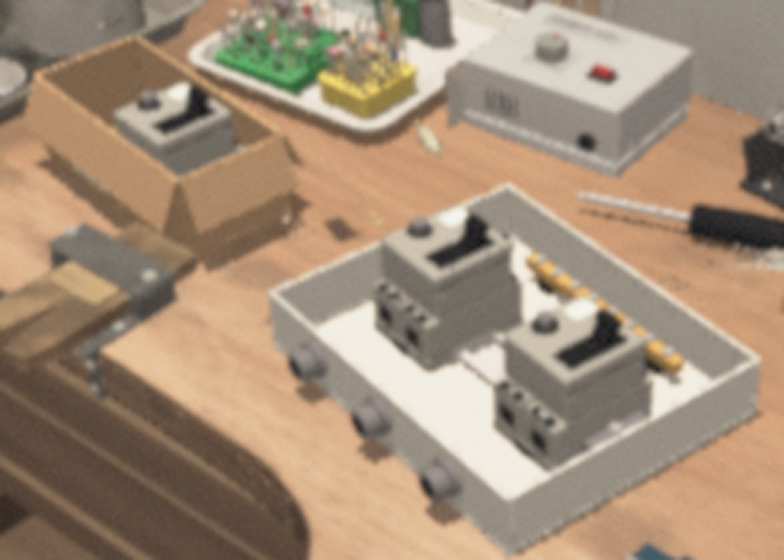

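```bash
cat >> h.py <<'E'
def face(n,img,center,z,r=70,thr=(100,60),dbg=None):
    "rectify plane z around world center at 0.5 mm/px, show/segment the face"
    g=np.array([[-r,-r],[r,-r],[r,r],[-r,r]],float)
    P=np.c_[g+center[:2],np.full(4,z)]
    dst=np.float32([[(r-q[1])*4,(r-q[0])*4] for q in g])  # up=+x, left=+y
    H=cv2.getPerspectiveTransform(np.float32(proj(n,P)),dst)
    return cv2.warpPerspective(img,H,(8*r,8*r),flags=cv2.INTER_CUBIC)
E
python3 - <<'E'
from h import *
a=cv2.imread("pics/top0.png");b=cv2.imread("pics/scene0.png")
ims=[]
C=[]
for u in((150+188/3.2,205+165/3.2),(150+518/3.2,205+165/3.2),(150+675/3.2,205+200/3.2)):
    c=ray("top",u,75);C.append(c);print(c)
for n,i in(("top",a),("scene",b)):
    ims.append(np.hstack([cv2.resize(face(n,i,c,75,50),(260,260)) for c in C]))
cv2.imwrite("pics/c3.png",np.vstack(ims))
E
```

```text
[496.36547733 313.98040744  75.        ]
[501.08045072  56.49436212  75.        ]
[476.09773696 -65.69117416  75.        ]
```

View pics/c3.png

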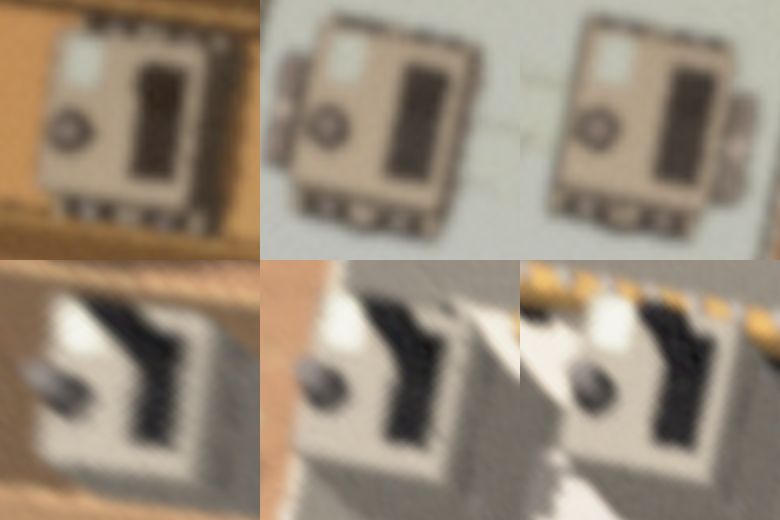

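```bash
cat >> h.py <<'E'
def rect(w,lo,hi):
    "face mask by HSV -> hull -> min area rect; returns centre offset (dx,dy) mm, sizes, yaw"
    m=cv2.inRange(cv2.cvtColor(w,cv2.COLOR_BGR2HSV),lo,hi)
    m=cv2.morphologyEx(m,cv2.MORPH_OPEN,np.ones((17,17),np.uint8))
    cs=cv2.findContours(m,cv2.RETR_EXTERNAL,cv2.CHAIN_APPROX_NONE)[0]
    c=cv2.convexHull(max(cs,key=cv2.contourArea));(x,y),(sw,sh),an=cv2.minAreaRect(c)
    if an>45: an-=90;sw,sh=sh,sw
    h=w.shape[0]/2
    return m,np.round([(h-y)/4,(h-x)/4,sw/4,sh/4,-np.radians(an)],3),cv2.boxPoints(((x,y),(sw,sh),an))
E
python3 - <<'E'
from h import *
A={n:cv2.imread(f"pics/{n}0.png") for n in("top","scene")}
C=[[496.4,314,75],[501.1,56.5,75],[476.1,-65.7,75]]
for n in A:
  for c in C:
    w=face(n,A[n],c,75,45);hsv=cv2.cvtColor(w,cv2.COLOR_BGR2HSV)
    print(n,"hsv med",np.median(hsv[150:260,150:190].reshape(-1,3),0))
    v=np.median(hsv[150:260,150:190].reshape(-1,3),0)
    lo=np.array([max(v[0]-12,0),max(v[1]-22,0),v[2]-35]);hi=np.array([v[0]+12,v[1]+30,v[2]+40])
    m,r,b=rect(w,lo,hi);print(r, np.round(np.array(c[:2])+r[:2],1))
E
```

```text
top hsv med [ 16.  64. 167.]
[ 4.739  3.743 57.873 65.566 -0.13 ] [501.1 317.7]
top hsv med [ 16.  60. 160.]
[ 1.398  5.21  62.359 77.159 -0.187] [502.5  61.7]
top hsv med [ 17.  60. 178.]
[ 6.226  1.255 61.679 66.14  -0.197] [482.3 -64.4]
scene hsv med [ 18.  36. 183.]
[ 0.81   2.7   64.31  66.392 -0.117] [497.2 316.7]
scene hsv med [ 17.   36.  169.5]
[ 0.125 -3.625 82.25  89.75  -0.   ] [501.2  52.9]
scene hsv med [ 18.  36. 204.]
[ 5.595  8.449 75.764 75.631 -0.076] [481.7 -57.3]
```

```bash
cat >> h.py <<'E'
def go(x,y,z,yaw=None,n=10):
    "rows of a straight move to TCP x,y,z,yaw from where the tool stands"
    o=bot.get_obs();p=o["tool_pos"];a=o["tcp_rot"][2]
    d=0 if yaw is None else (yaw-a+np.pi)%(2*np.pi)-np.pi
    D=(np.array([x,y,z])-p)/n
    print("t",round(o["time"],2),"at",p.round(1),round(a,3),"F",o["contact_force"].round(1),"w",round(o["grip_width"],1),"step mm",round(np.linalg.norm(D),1),"spin",round(-d/n/.1,3))
    L=[]
    for k in range(n):
        t=a+d*k/n;c,s=np.cos(t),np.sin(t)
        L.append([round((c*D[0]+s*D[1])/80,3),round((s*D[0]-c*D[1])/80,3),round(-D[2]/80,3)])
    print(L if d else L[0])
E
python3 -c "
from h import *
go(499.5,316.5,150,np.pi-0.125)"
```

```text
t 0.1 at [195.9 486.7 226.1] 2.759 F [-0.7 -0.   0.1] w 91.8 step mm 35.6 spin -0.258
[[np.float64(-0.431), np.float64(-0.056), np.float64(0.095)], [np.float64(-0.43), np.float64(-0.067), np.float64(0.095)], [np.float64(-0.428), np.float64(-0.078), np.float64(0.095)], [np.float64(-0.426), np.float64(-0.089), np.float64(0.095)], [np.float64(-0.423), np.float64(-0.1), np.float64(0.095)], [np.float64(-0.421), np.float64(-0.111), np.float64(0.095)], [np.float64(-0.418), np.float64(-0.121), np.float64(0.095)], [np.float64(-0.415), np.float64(-0.132), np.float64(0.095)], [np.float64(-0.411), np.float64(-0.143), np.float64(0.095)], [np.float64(-0.407), np.float64(-0.153), np.float64(0.095)]]
```

Request:
jog_arm(
  targets=[
    {"xyz":[-0.43,-0.06,0.095],"spin":-0.26},
    {"xyz":[-0.43,-0.07,0.095],"spin":-0.26},
    {"xyz":[-0.43,-0.08,0.095],"spin":-0.26},
    {"xyz":[-0.43,-0.09,0.095],"spin":-0.26},
    {"xyz":[-0.42,-0.1,0.095],"spin":-0.26},
    {"xyz":[-0.42,-0.11,0.095],"spin":-0.26},
    {"xyz":[-0.42,-0.12,0.095],"spin":-0.26},
    {"xyz":[-0.41,-0.13,0.095],"spin":-0.26},
    {"xyz":[-0.41,-0.14,0.095],"spin":-0.26},
    {"xyz":[-0.41,-0.15,0.095],"spin":-0.26},
  ],
  gripper=100,
)

```text
time: 1.35
tool_pos: [500.4, 316.3, 150.0]
tcp_rot: [-3.141, -0.001, 3.02]
contact_force: [-0.3, -0.3, -0.6]
grip_width: 91.7
finger_force: 0.0
```

```bash
python3 -c "
from h import *
go(499.5,316.5,40,np.pi-0.125)"
```

```text
t 1.35 at [500.4 316.3 150. ] 3.02 F [-0.3 -0.3 -0.6] w 91.7 step mm 11.0 spin 0.003
[[np.float64(0.001), np.float64(0.0), np.float64(0.138)], [np.float64(0.001), np.float64(0.0), np.float64(0.138)], [np.float64(0.001), np.float64(0.0), np.float64(0.138)], [np.float64(0.001), np.float64(0.0), np.float64(0.138)], [np.float64(0.001), np.float64(0.0), np.float64(0.138)], [np.float64(0.001), np.float64(0.0), np.float64(0.138)], [np.float64(0.001), np.float64(0.0), np.float64(0.138)], [np.float64(0.001), np.float64(0.0), np.float64(0.138)], [np.float64(0.001), np.float64(0.0), np.float64(0.138)], [np.float64(0.001), np.float64(0.0), np.float64(0.138)]]
```

Very accurate motion. Descend, with the last rows slower, then close.

Request:
jog_arm(
  targets=[
    {"xyz":[0,0,0.2]},
    {"xyz":[0,0,0.2]},
    {"xyz":[0,0,0.2]},
    {"xyz":[0,0,0.2]},
    {"xyz":[0,0,0.15]},
    {"xyz":[0,0,0.15]},
    {"xyz":[0,0,0.12]},
    {"xyz":[0,0,0.1]},
    {"xyz":[0,0,0.06]},
    {"xyz":[0,0,0.2]},
  ],
)

```text
invalid input
```

Request:
jog_arm(
  targets=[
    {"xyz":[0,0,0]},
    {"xyz":[0,0,0]},
    {"xyz":[0,0,0]},
    {"xyz":[0,0,0]},
    {"xyz":[0,0,0]},
    {"xyz":[0,0,0]},
    {"xyz":[0,0,0]},
    {"xyz":[0,0,0]},
    {"xyz":[0,0,0]},
    {"xyz":[0,0,0]},
  ],
  gripper=0,
)

```text
invalid input
```

Request:
jog_arm(
  targets=[
    {"xyz":[0,0,0.2],"spin":0},
    {"xyz":[0,0,0.2],"spin":0},
    {"xyz":[0,0,0.2],"spin":0},
    {"xyz":[0,0,0.2],"spin":0},
    {"xyz":[0,0,0.15],"spin":0},
    {"xyz":[0,0,0.15],"spin":0},
    {"xyz":[0,0,0.12],"spin":0},
    {"xyz":[0,0,0.1],"spin":0},
    {"xyz":[0,0,0.055],"spin":0},
    {"xyz":[0,0,0],"spin":0},
  ],
)

```text
time: 2.6
tool_pos: [499.7, 317.0, 40.6]
tcp_rot: [-3.142, -0.0, 3.019]
contact_force: [0.2, 0.8, -0.1]
grip_width: 92.3
finger_force: 0.0
```

Request:
jog_arm(
  targets=[
    {"xyz":[0,0,0],"spin":0},
    {"xyz":[0,0,0],"spin":0},
    {"xyz":[0,0,0],"spin":0},
    {"xyz":[0,0,0],"spin":0},
    {"xyz":[0,0,0],"spin":0},
    {"xyz":[0,0,0],"spin":0},
    {"xyz":[0,0,0],"spin":0},
    {"xyz":[0,0,0],"spin":0},
    {"xyz":[0,0,0],"spin":0},
    {"xyz":[0,0,0],"spin":0},
  ],
  gripper=0,
)

```text
time: 3.85
tool_pos: [499.7, 317.0, 40.9]
tcp_rot: [3.142, 0.0, 3.019]
contact_force: [-0.7, -2.9, 4.6]
grip_width: 60.3
finger_force: 30.0
```

Request:
jog_arm(
  targets=[
    {"xyz":[0,0,-0.05],"spin":0},
    {"xyz":[0,0,-0.1],"spin":0},
    {"xyz":[0,0,-0.15],"spin":0},
    {"xyz":[0,0,-0.2],"spin":0},
    {"xyz":[0,0,-0.2],"spin":0},
    {"xyz":[0,0,-0.2],"spin":0},
    {"xyz":[0,0,-0.2],"spin":0},
    {"xyz":[0,0,-0.2],"spin":0},
    {"xyz":[0,0,-0.15],"spin":0},
    {"xyz":[0,0,-0.05],"spin":0},
  ],
)

```text
time: 5.1
tool_pos: [500.0, 317.2, 161.7]
tcp_rot: [3.141, 0.001, 3.019]
contact_force: [0.6, -0.8, -6.4]
grip_width: 59.6
finger_force: 30.0
```

Run:
```python
from h import *
import h
print(proj("top",[[500,-240,0],[430,-250,0]]))
go(500,-240,160,None,20)
a=cv2.imread("pics/top0.png");b=cv2.imread("pics/scene0.png")
hsv=cv2.cvtColor(a,cv2.COLOR_BGR2HSV)
# tray rim corners by mask of white tray
m=((hsv[...,1]<45)&(hsv[...,2]>120)).astype(np.uint8); m[:, :270]=0;m[:,400:]=0;m[:205]=0;m[320:]=0
m=cv2.morphologyEx(m,cv2.MORPH_OPEN,np.ones((5,5)))
c=cv2.convexHull(max(cv2.findContours(m,0,1)[0],key=cv2.contourArea)).reshape(-1,2)
W=np.float32([ray("top",p,45)[:2] for p in c]);print(cv2.minAreaRect(W))
```

```text
[[426.02996236 261.75218036]
 [430.03926384 288.7174739 ]]
t 5.1 at [500.  317.2 161.7] 3.019 F [ 0.6 -0.8 -6.4] w 59.6 step mm 27.9 spin 0.0
[np.float64(-0.043), np.float64(-0.346), np.float64(0.001)]
((489.8392333984375, -2.621307373046875), (242.4089813232422, 194.98599243164062), 78.38905334472656)
```

Request:
jog_arm(
  targets=[
    {"xyz":[-0.02,-0.2,0],"spin":0},
    {"xyz":[-0.03,-0.3,0],"spin":0},
    {"xyz":[-0.04,-0.4,0],"spin":0},
    {"xyz":[-0.04,-0.4,0],"spin":0},
    {"xyz":[-0.04,-0.4,0],"spin":0},
    {"xyz":[-0.04,-0.4,0],"spin":0},
    {"xyz":[-0.04,-0.4,0],"spin":0},
    {"xyz":[-0.04,-0.4,0],"spin":0},
    {"xyz":[-0.04,-0.4,0],"spin":0},
    {"xyz":[-0.04,-0.4,0],"spin":0},
  ],
)

```text
time: 6.35
tool_pos: [491.9, 18.0, 160.2]
tcp_rot: [-3.141, -0.001, 3.018]
contact_force: [0.3, 0.7, -5.6]
grip_width: 59.6
finger_force: 30.0
```

Request:
jog_arm(
  targets=[
    {"xyz":[-0.04,-0.4,0],"spin":0},
    {"xyz":[-0.04,-0.4,0],"spin":0},
    {"xyz":[-0.04,-0.4,0],"spin":0},
    {"xyz":[-0.04,-0.4,0],"spin":0},
    {"xyz":[-0.04,-0.4,0],"spin":0},
    {"xyz":[-0.04,-0.4,0],"spin":0},
    {"xyz":[-0.04,-0.4,0],"spin":0},
    {"xyz":[-0.04,-0.3,0],"spin":0},
    {"xyz":[-0.03,-0.15,0],"spin":0},
    {"xyz":[-0.02,-0.04,0],"spin":0},
  ],
)

```text
time: 7.6
tool_pos: [489.4, -245.5, 160.3]
tcp_rot: [3.141, -0.001, 3.018]
contact_force: [0.3, -0.2, -5.0]
grip_width: 60.4
finger_force: 30.0
```

Run:
```python
from h import *
go(490,-245,39,np.pi-.125)
cv2.imwrite("pics/s1.png",bot.capture("scene")[180:480,200:640])
```

```text
t 7.6 at [ 489.4 -245.5  160.3] 3.018 F [ 0.3 -0.2 -5. ] w 60.4 step mm 12.1 spin 0.001
[[np.float64(-0.001), np.float64(0.001), np.float64(0.152)], [np.float64(-0.001), np.float64(0.001), np.float64(0.152)], [np.float64(-0.001), np.float64(0.001), np.float64(0.152)], [np.float64(-0.001), np.float64(0.001), np.float64(0.152)], [np.float64(-0.001), np.float64(0.001), np.float64(0.152)], [np.float64(-0.001), np.float64(0.001), np.float64(0.152)], [np.float64(-0.001), np.float64(0.001), np.float64(0.152)], [np.float64(-0.001), np.float64(0.001), np.float64(0.152)], [np.float64(-0.001), np.float64(0.001), np.float64(0.152)], [np.float64(-0.001), np.float64(0.001), np.float64(0.152)]]
```

View pics/s1.png

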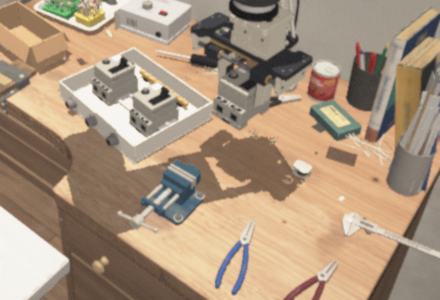

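The crop (offset 200,180) shows the breaker held upright at crop (240,95), clear of the tray, over empty bench. Lowering to just touching.

Request:
jog_arm(
  targets=[
    {"xyz":[0,0,0.15],"spin":0},
    {"xyz":[0,0,0.25],"spin":0},
    {"xyz":[0,0,0.25],"spin":0},
    {"xyz":[0,0,0.25],"spin":0},
    {"xyz":[0,0,0.2],"spin":0},
    {"xyz":[0,0,0.2],"spin":0},
    {"xyz":[0,0,0.12],"spin":0},
    {"xyz":[0,0,0.06],"spin":0},
    {"xyz":[0,0,0.03],"spin":0},
    {"xyz":[0,0,0.01],"spin":0},
  ],
)

```text
time: 8.9
tool_pos: [490.2, -245.4, 39.4]
tcp_rot: [-3.141, 0.001, 3.019]
contact_force: [0.3, -1.0, -6.0]
grip_width: 59.6
finger_force: 30.0
```

Request:
jog_arm(
  targets=[
    {"xyz":[0,0,0.01],"spin":0},
    {"xyz":[0,0,0.01],"spin":0},
    {"xyz":[0,0,0],"spin":0},
    {"xyz":[0,0,0],"spin":0},
    {"xyz":[0,0,0],"spin":0},
    {"xyz":[0,0,0],"spin":0},
    {"xyz":[0,0,0],"spin":0},
    {"xyz":[0,0,0],"spin":0},
    {"xyz":[0,0,0],"spin":0},
    {"xyz":[0,0,0],"spin":0},
  ],
)

```text
time: 10.15
tool_pos: [490.1, -245.3, 37.9]
tcp_rot: [-3.141, 0.001, 3.019]
contact_force: [-2.0, 0.4, 5.8]
grip_width: 59.9
finger_force: 30.0
```

Request:
jog_arm(
  targets=[
    {"xyz":[0,0,0],"spin":0},
    {"xyz":[0,0,0],"spin":0},
    {"xyz":[0,0,0],"spin":0},
    {"xyz":[0,0,0],"spin":0},
    {"xyz":[0,0,0],"spin":0},
    {"xyz":[0,0,0],"spin":0},
    {"xyz":[0,0,-0.15],"spin":0},
    {"xyz":[0,0,-0.3],"spin":0},
    {"xyz":[0,0,-0.4],"spin":0},
    {"xyz":[0,0,-0.5],"spin":0},
  ],
  gripper=100,
)

```text
time: 11.4
tool_pos: [489.6, -244.9, 146.9]
tcp_rot: [3.141, -0.001, 3.019]
contact_force: [0.7, -0.8, -0.6]
grip_width: 91.6
finger_force: 0.0
```

Request:
jog_arm(
  targets=[
    {"xyz":[0,0,-0.1],"spin":1},
    {"xyz":[0,0,0],"spin":1},
    {"xyz":[0,0,0],"spin":1},
    {"xyz":[0,0,0],"spin":1},
    {"xyz":[0,0,0],"spin":1},
    {"xyz":[0,0,0],"spin":1},
    {"xyz":[0,0,0],"spin":1},
    {"xyz":[0,0,0],"spin":1},
    {"xyz":[0,0,0],"spin":1},
    {"xyz":[0,0,0],"spin":1},
  ],
)

```text
time: 12.65
tool_pos: [490.0, -245.2, 154.4]
tcp_rot: [3.141, 0.001, 2.016]
contact_force: [0.3, -0.4, 0.8]
grip_width: 92.0
finger_force: 0.0
```

Request:
jog_arm(
  targets=[
    {"xyz":[0,0,0],"spin":1},
    {"xyz":[0,0,0],"spin":1},
    {"xyz":[0,0,0],"spin":1},
    {"xyz":[0,0,0],"spin":1},
    {"xyz":[0,0,0],"spin":1},
    {"xyz":[0,0,0],"spin":0.71},
    {"xyz":[0,0,0],"spin":0},
    {"xyz":[0,0,0],"spin":0},
    {"xyz":[0,0,0],"spin":0},
    {"xyz":[0,0,0],"spin":0},
  ],
)

```text
time: 13.9
tool_pos: [490.0, -245.2, 153.5]
tcp_rot: [3.142, -0.0, 1.448]
contact_force: [-0.7, 0.8, 0.3]
grip_width: 92.1
finger_force: 0.0
```

Run:
```python
from h import *
go(490.1,-245.3,44,1.445)
w=face("scene",bot.capture("scene"),[490,-245],72,60)
w2=face("top",bot.capture("top"),[490,-245],72,60)
cv2.imwrite("pics/s2.png",np.hstack([w,w2])[:, ::1][::1, ::1] if 0 else cv2.resize(np.hstack([w,w2]),(800,400)))
```

```text
t 13.9 at [ 490.  -245.2  153.5] 1.448 F [-0.7  0.8  0.3] w 92.1 step mm 11.0 spin 0.003
[[np.float64(-0.0), np.float64(0.0), np.float64(0.137)], [np.float64(-0.0), np.float64(0.0), np.float64(0.137)], [np.float64(-0.0), np.float64(0.0), np.float64(0.137)], [np.float64(-0.0), np.float64(0.0), np.float64(0.137)], [np.float64(-0.0), np.float64(0.0), np.float64(0.137)], [np.float64(-0.0), np.float64(0.0), np.float64(0.137)], [np.float64(-0.0), np.float64(0.0), np.float64(0.137)], [np.float64(-0.0), np.float64(0.0), np.float64(0.137)], [np.float64(-0.0), np.float64(0.0), np.float64(0.137)], [np.float64(-0.0), np.float64(0.0), np.float64(0.137)]]
```

View pics/s2.png

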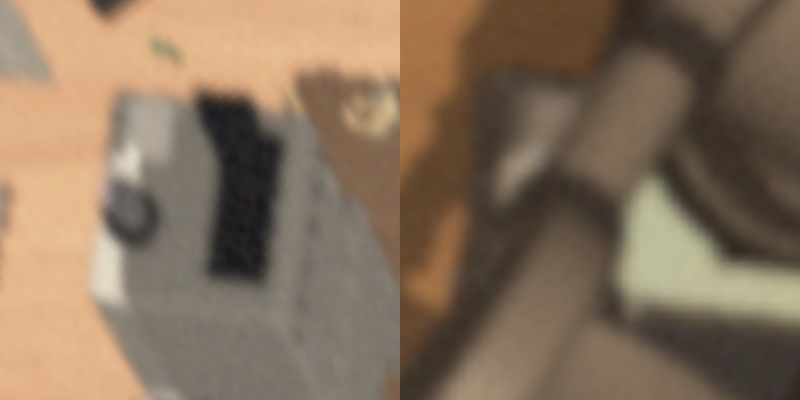

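The breaker stands upright with lever up, its face centred (199,202 of 400) within about 1 mm of the TCP. Descend and grip the nose ends.

Request:
jog_arm(
  targets=[
    {"xyz":[0,0,0.15],"spin":0},
    {"xyz":[0,0,0.25],"spin":0},
    {"xyz":[0,0,0.25],"spin":0},
    {"xyz":[0,0,0.25],"spin":0},
    {"xyz":[0,0,0.2],"spin":0},
    {"xyz":[0,0,0.13],"spin":0},
    {"xyz":[0,0,0.08],"spin":0},
    {"xyz":[0,0,0.04],"spin":0},
    {"xyz":[0,0,0.02],"spin":0},
    {"xyz":[0,0,0],"spin":0},
  ],
)

```text
time: 15.25
tool_pos: [490.1, -245.2, 44.2]
tcp_rot: [3.141, 0.0, 1.448]
contact_force: [0.0, -0.7, 0.0]
grip_width: 91.7
finger_force: 0.0
```

Request:
jog_arm(
  targets=[
    {"xyz":[0,0,0],"spin":0},
    {"xyz":[0,0,0],"spin":0},
    {"xyz":[0,0,0],"spin":0},
    {"xyz":[0,0,0],"spin":0},
    {"xyz":[0,0,0],"spin":0},
    {"xyz":[0,0,0],"spin":0},
    {"xyz":[0,0,0],"spin":0},
    {"xyz":[0,0,0],"spin":0},
    {"xyz":[0,0,0],"spin":0},
    {"xyz":[0,0,0],"spin":0},
  ],
  gripper=0,
)

```text
time: 16.5
tool_pos: [490.3, -245.3, 44.0]
tcp_rot: [3.141, 0.0, 1.448]
contact_force: [2.9, 0.3, 1.3]
grip_width: 63.8
finger_force: 30.0
```

Request:
jog_arm(
  targets=[
    {"xyz":[0,0,-0.05],"spin":0},
    {"xyz":[0,0,-0.1],"spin":0},
    {"xyz":[0,0,-0.15],"spin":0},
    {"xyz":[0,0,-0.2],"spin":0},
    {"xyz":[0,0,-0.2],"spin":0},
    {"xyz":[0,0,-0.2],"spin":0},
    {"xyz":[0,0,-0.2],"spin":0},
    {"xyz":[0,0,-0.15],"spin":0},
    {"xyz":[0,0,-0.1],"spin":0},
    {"xyz":[0,0,-0.05],"spin":0},
  ],
)

```text
time: 17.75
tool_pos: [489.9, -245.2, 156.2]
tcp_rot: [3.142, -0.0, 1.448]
contact_force: [-0.3, -0.2, -5.2]
grip_width: 63.7
finger_force: 30.0
```

Run:
```python
from h import *
go(491.5,-2.8,160,np.pi/2-.197)
```

```text
t 17.75 at [ 489.9 -245.2  156.2] 1.448 F [-0.3 -0.2 -5.2] w 63.7 step mm 24.2 spin 0.074
[[np.float64(0.301), np.float64(-0.035), np.float64(-0.005)], [np.float64(0.301), np.float64(-0.037), np.float64(-0.005)], [np.float64(0.3), np.float64(-0.04), np.float64(-0.005)], [np.float64(0.3), np.float64(-0.042), np.float64(-0.005)], [np.float64(0.3), np.float64(-0.044), np.float64(-0.005)], [np.float64(0.299), np.float64(-0.046), np.float64(-0.005)], [np.float64(0.299), np.float64(-0.049), np.float64(-0.005)], [np.float64(0.299), np.float64(-0.051), np.float64(-0.005)], [np.float64(0.298), np.float64(-0.053), np.float64(-0.005)], [np.float64(0.298), np.float64(-0.055), np.float64(-0.005)]]
```

Request:
jog_arm(
  targets=[
    {"xyz":[0.15,-0.035,0],"spin":0.08},
    {"xyz":[0.3,-0.04,0],"spin":0.08},
    {"xyz":[0.4,-0.05,0],"spin":0.08},
    {"xyz":[0.4,-0.05,0],"spin":0.08},
    {"xyz":[0.4,-0.05,0],"spin":0.08},
    {"xyz":[0.4,-0.055,0],"spin":0.08},
    {"xyz":[0.4,-0.055,0],"spin":0.08},
    {"xyz":[0.3,-0.055,0],"spin":0.08},
    {"xyz":[0.18,-0.05,0],"spin":0.08},
    {"xyz":[0.06,-0.02,0.1],"spin":0.04},
  ],
)

```text
time: 19.0
tool_pos: [490.5, -1.8, 147.7]
tcp_rot: [3.141, -0.0, 1.373]
contact_force: [-0.5, -0.6, -6.7]
grip_width: 64.3
finger_force: 30.0
```

Run:
```python
from h import *
im=bot.capture("scene");cv2.imwrite("pics/scene2.png",im)
o=bot.get_obs();p=o["tool_pos"];b=o["tcp_rot"][2]-np.pi/2
print(p,b)
def box(w,c,q,yaw):
    s=np.array([[32,30],[32,-30],[-32,-30],[-32,30]])
    x=s[:,0]*np.cos(yaw)-s[:,1]*np.sin(yaw)+q[0]-c[0];y=s[:,0]*np.sin(yaw)+s[:,1]*np.cos(yaw)+q[1]-c[1]
    h=w.shape[0]/2;cv2.polylines(w,[np.int32(np.c_[h-4*y,h-4*x])],True,(0,0,255),1)
S=np.array([491.5,-2.6]);ps=-.199;yv=np.array([-np.sin(ps),np.cos(ps)])
out=[]
for q,z,yaw in((S+64*yv,75,ps),(p[:2],p[2]+28,b),(S-64*yv,75,ps)):
    w=face("scene",im,q,z,50);box(w,q,q,yaw);out.append(cv2.resize(w,(400,400)))
r=np.zeros((600,800,3),np.uint8)
cv2.imwrite("pics/s3.png",cv2.resize(np.hstack(out),(800,267),interpolation=cv2.INTER_AREA))
```

```text
[489.56776701  -1.70448373 146.27734922] -0.1982295323462271
```

View pics/s3.png

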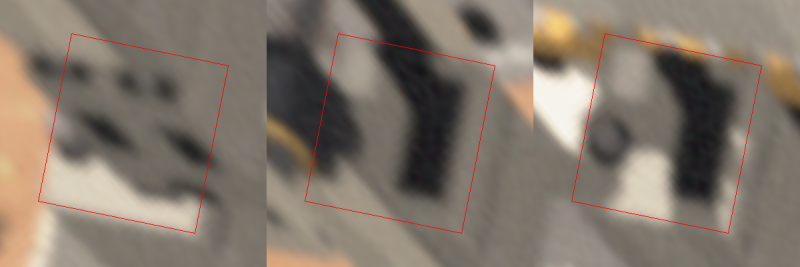

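The picture shows the held breaker's lever slot (400–440, 195) and the right fitted one's (676–712, 198), about 2 mm apart relative to their predicted boxes. I'll measure that numerically in the body frame.

```bash
cat >> h.py <<'E'
def slotmark(img,q,z,yaw,n="scene"):
    "dark lever slot in body frame: mid y and lower end x (mm), subpixel by half-level crossing"
    gx,gy=np.meshgrid(np.arange(-30,5,.25),np.arange(-32,6,.25),indexing="ij")
    c,s=np.cos(yaw),np.sin(yaw)
    P=np.c_[(q[0]+c*gx-s*gy).ravel(),(q[1]+s*gx+c*gy).ravel(),np.full(gx.size,z)]
    uv=np.float32(proj(n,P)).reshape(*gx.shape,2)
    g=cv2.remap(cv2.cvtColor(img,cv2.COLOR_BGR2GRAY),uv[...,0],uv[...,1],cv2.INTER_CUBIC).astype(float)
    sel=(gx[:,0]>-14)&(gx[:,0]<-4); pr=g[sel].mean(0); ys=gy[0]
    k=pr.argmin(); h=(pr.min()+np.median(pr[:max(k-40,8)]))/2; m=pr<h
    a=k
    while m[a-1]: a-=1
    b=k
    while b+1<len(m) and m[b+1]: b+=1
    mid=(ys[a]+ys[b])/2
    px=g[:,(ys>mid-3)&(ys<mid+3)].mean(1); kk=px[:110].argmin(); h2=(px[kk]+px[:20].max())/2
    while kk>0 and px[kk-1]<h2: kk-=1
    return np.round([ys[a],ys[b],mid,gx[kk,0]],2)
E
python3 - <<'E'
from h import *
i0=cv2.imread("pics/scene0.png");i2=cv2.imread("pics/scene2.png");t0=cv2.imread("pics/top0.png")
S=np.array([491.5,-2.6]);ps=-.199;yv=np.array([-np.sin(ps),np.cos(ps)])
print("held",[slotmark(i2,(490.0,-1.8),175+d,-.198) for d in(0,-1)])
for s in(64,-64):
    print(s,slotmark(i0,S+s*yv,75,ps),"top",slotmark(t0,S+s*yv,75,ps,"top"))
print("scene2 right",slotmark(i2,S-64*yv,75,ps))
print("carton",slotmark(i0,(499.7,317),75,-.122),slotmark(t0,(499.7,317),75,-.122,"top"))
E
```

```text
held [array([-21.  ,  -3.75, -12.38, -22.25]), array([-19.75,  -2.5 , -11.12, -21.25])]
64 [-21.25  -6.   -13.62 -21.25] top [-21.25  -6.75 -14.   -19.75]
-64 [-21.25  -5.25 -13.25 -21.75] top [-21.75  -6.5  -14.12 -20.5 ]
scene2 right [-22.    -5.25 -13.62 -22.25]
carton [-21.25  -6.75 -14.   -22.5 ] [-21.   -7.  -14.  -20.5]
```

Run:
```python
from h import *
P=[];Y=[];I=[]
for k in range(8):
    I.append(bot.capture("scene").astype(float));o=bot.get_obs();P.append(o["tool_pos"]);Y.append(o["tcp_rot"][2])
p=np.mean(P,0);b=np.mean(Y)-np.pi/2;print(p,np.std(P,0),b)
im=np.uint8(np.mean(I,0));cv2.imwrite("pics/scene3.png",im)
S=np.array([491.5,-2.6]);ps=-.199;yv=np.array([-np.sin(ps),np.cos(ps)])
print("held",slotmark(im,p[:2],p[2]+28,b));print("right",slotmark(im,S-64*yv,75,ps))
print(slotmark(im,S-64*yv,75,ps-.01))
go(S[0],S[1],50,np.pi/2+ps,10)
```

```text
[490.5620476   -3.34553309 147.55745395] [0.46270832 0.41080884 0.47994313] -0.1993266247474872
held [-22.25  -4.75 -13.5  -24.  ]
right [-22.25  -5.75 -14.   -22.25]
[-22.25  -5.75 -14.   -22.  ]
t 19.45 at [490.9  -3.5 148. ] 1.371 F [-0.7 -0.1 -5.6] w 63.8 step mm 9.8 spin -0.001
[[np.float64(0.001), np.float64(0.0), np.float64(0.123)], [np.float64(0.001), np.float64(0.0), np.float64(0.123)], [np.float64(0.001), np.float64(0.0), np.float64(0.123)], [np.float64(0.001), np.float64(0.0), np.float64(0.123)], [np.float64(0.001), np.float64(0.0), np.float64(0.123)], [np.float64(0.001), np.float64(0.0), np.float64(0.123)], [np.float64(0.001), np.float64(0.0), np.float64(0.123)], [np.float64(0.001), np.float64(0.0), np.float64(0.123)], [np.float64(0.001), np.float64(0.0), np.float64(0.123)], [np.float64(0.001), np.float64(0.0), np.float64(0.123)]]
```

Request:
jog_arm(
  targets=[
    {"xyz":[0.015,0.032,0.05],"spin":0},
    {"xyz":[0,0,0.15],"spin":0},
    {"xyz":[0,0,0.15],"spin":0},
    {"xyz":[0,0,0.1],"spin":0},
    {"xyz":[0,0,0.08],"spin":0},
    {"xyz":[0,0,0.06],"spin":0},
    {"xyz":[0,0,0.06],"spin":0},
    {"xyz":[0,0,0.06],"spin":0},
    {"xyz":[0,0,0.06],"spin":0},
    {"xyz":[0,0,0.03],"spin":0},
  ],
)

```text
time: 20.7
tool_pos: [493.5, -2.4, 83.6]
tcp_rot: [-3.141, -0.0, 1.372]
contact_force: [-0.0, -0.3, -6.0]
grip_width: 63.9
finger_force: 30.0
```

Request:
jog_arm(
  targets=[
    {"xyz":[0,0,0.05],"spin":0},
    {"xyz":[0,0,0.05],"spin":0},
    {"xyz":[0,0,0.05],"spin":0},
    {"xyz":[0,0,0.05],"spin":0},
    {"xyz":[0,0,0.04],"spin":0},
    {"xyz":[0,0,0.03],"spin":0},
    {"xyz":[0,0,0.03],"spin":0},
    {"xyz":[0,0,0],"spin":0},
    {"xyz":[0,0,0],"spin":0},
    {"xyz":[0,0,0],"spin":0},
  ],
)

```text
time: 21.95
tool_pos: [493.6, -2.4, 60.1]
tcp_rot: [3.141, -0.0, 1.372]
contact_force: [0.5, -0.3, -5.6]
grip_width: 63.6
finger_force: 30.0
```

No contact at the flanks. Down onto the rail slowly.

Request:
jog_arm(
  targets=[
    {"xyz":[0,0,0.03],"spin":0},
    {"xyz":[0,0,0.02],"spin":0},
    {"xyz":[0,0,0.02],"spin":0},
    {"xyz":[0,0,0.01],"spin":0},
    {"xyz":[0,0,0.01],"spin":0},
    {"xyz":[0,0,0],"spin":0},
    {"xyz":[0,0,0],"spin":0},
    {"xyz":[0,0,0],"spin":0},
    {"xyz":[0,0,0],"spin":0},
    {"xyz":[0,0,0],"spin":0},
  ],
)

```text
time: 23.2
tool_pos: [493.6, -2.4, 52.7]
tcp_rot: [3.142, -0.0, 1.372]
contact_force: [-0.6, 0.4, -5.1]
grip_width: 63.5
finger_force: 30.0
```

Request:
jog_arm(
  targets=[
    {"xyz":[0,0,0.02],"spin":0},
    {"xyz":[0,0,0.02],"spin":0},
    {"xyz":[0,0,0.01],"spin":0},
    {"xyz":[0,0,0.01],"spin":0},
    {"xyz":[0,0,0.01],"spin":0},
    {"xyz":[0,0,0],"spin":0},
    {"xyz":[0,0,0],"spin":0},
    {"xyz":[0,0,0],"spin":0},
    {"xyz":[0,0,0],"spin":0},
    {"xyz":[0,0,0],"spin":0},
  ],
)

```text
time: 24.45
tool_pos: [493.5, -2.4, 47.1]
tcp_rot: [3.142, -0.0, 1.372]
contact_force: [0.2, 0.8, -4.8]
grip_width: 63.6
finger_force: 30.0
```

Request:
jog_arm(
  targets=[
    {"xyz":[0,0,0.01],"spin":0},
    {"xyz":[0,0,0.005],"spin":0},
    {"xyz":[0,0,0],"spin":0},
    {"xyz":[0,0,0],"spin":0},
    {"xyz":[0,0,0],"spin":0},
    {"xyz":[0,0,0],"spin":0},
    {"xyz":[0,0,0],"spin":0},
    {"xyz":[0,0,0],"spin":0},
    {"xyz":[0,0,0],"spin":0},
    {"xyz":[0,0,0],"spin":0},
  ],
)

```text
time: 25.7
tool_pos: [493.6, -2.4, 47.0]
tcp_rot: [3.141, -0.0, 1.372]
contact_force: [-2.6, 1.4, 6.9]
grip_width: 63.5
finger_force: 30.0
```

Feet on the floor. Release and rise.

Request:
jog_arm(
  targets=[
    {"xyz":[0,0,0],"spin":0},
    {"xyz":[0,0,0],"spin":0},
    {"xyz":[0,0,0],"spin":0},
    {"xyz":[0,0,0],"spin":0},
    {"xyz":[0,0,0],"spin":0},
    {"xyz":[0,0,0],"spin":0},
    {"xyz":[0,0,-0.1],"spin":0},
    {"xyz":[0,0,-0.2],"spin":0},
    {"xyz":[0,0,-0.3],"spin":0},
    {"xyz":[0,0,-0.3],"spin":0},
  ],
  gripper=100,
)

```text
time: 26.95
tool_pos: [493.5, -2.4, 119.1]
tcp_rot: [3.141, -0.0, 1.372]
contact_force: [0.0, -0.4, -0.3]
grip_width: 91.7
finger_force: 0.0
```

Request:
jog_arm(
  targets=[
    {"xyz":[0.1,-0.05,-0.1],"spin":0},
    {"xyz":[0.125,-0.05,0],"spin":0},
    {"xyz":[0,0,0],"spin":0},
    {"xyz":[0,0,0],"spin":0},
    {"xyz":[0,0,0],"spin":0},
    {"xyz":[0,0,0],"spin":0},
    {"xyz":[0,0,0],"spin":0},
    {"xyz":[0,0,0],"spin":0},
    {"xyz":[0,0,0],"spin":0},
    {"xyz":[0,0,0],"spin":0},
  ],
  gripper=0,
)

```text
time: 28.2
tool_pos: [489.3, 16.8, 125.9]
tcp_rot: [3.142, -0.0, 1.372]
contact_force: [0.2, 0.8, -0.2]
grip_width: 0.9
finger_force: 0.0
```

Run:
```python
from h import *
im=np.uint8(np.mean([bot.capture("scene").astype(float) for k in range(3)],0));cv2.imwrite("pics/scene4.png",im)
cv2.imwrite("pics/s4.png",cv2.resize(im[210:340,240:420],None,fx=4,fy=4,interpolation=cv2.INTER_CUBIC))
q=np.array([493.6,-2.4]);print(slotmark(im,q,75,-.199))
go(489.3,16.8,90)
```

```text
[-22.25  -5.25 -13.75 -23.75]
t 28.35 at [489.2  16.8 125.9] 1.372 F [ 0.1 -0.8 -0.2] w 0.6 step mm 3.6 spin 0.0
[np.float64(0.0), np.float64(0.0), np.float64(0.045)]
```

View pics/s4.png

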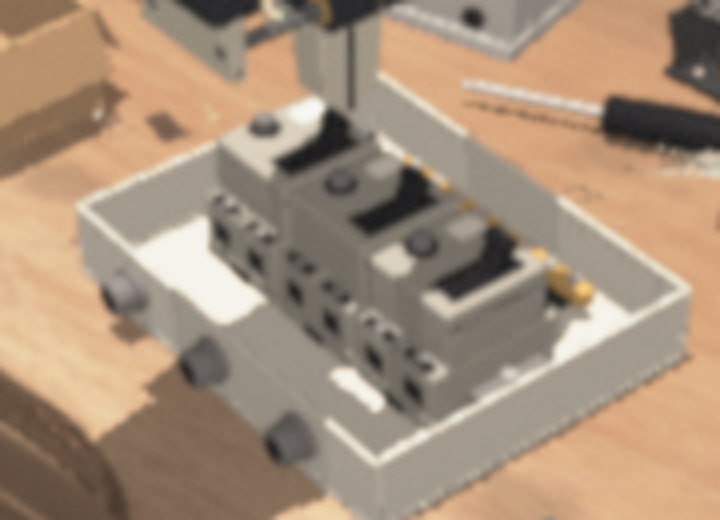

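The picture shows the spare in line with the fitted two, seated at equal height (button at 340,182), all three levers up. Press the button.

Request:
jog_arm(
  targets=[
    {"xyz":[0,0,0.1],"spin":0},
    {"xyz":[0,0,0.15],"spin":0},
    {"xyz":[0,0,0.12],"spin":0},
    {"xyz":[0,0,0.08],"spin":0},
    {"xyz":[0,0,0.05],"spin":0},
    {"xyz":[0,0,0.03],"spin":0},
    {"xyz":[0,0,0.03],"spin":0},
    {"xyz":[0,0,0.02],"spin":0},
    {"xyz":[0,0,0.01],"spin":0},
    {"xyz":[0,0,0],"spin":0},
  ],
)

```text
time: 29.6
tool_pos: [489.4, 16.9, 78.8]
tcp_rot: [3.141, -0.0, 1.372]
contact_force: [-0.6, 0.9, 2.3]
grip_width: 0.6
finger_force: 0.9
```

Request:
jog_arm(
  targets=[
    {"xyz":[0,0,0.01],"spin":0},
    {"xyz":[0,0,0.01],"spin":0},
    {"xyz":[0,0,0.005],"spin":0},
    {"xyz":[0,0,0],"spin":0},
    {"xyz":[0,0,0],"spin":0},
    {"xyz":[0,0,0],"spin":0},
    {"xyz":[0,0,0],"spin":0},
    {"xyz":[0,0,0],"spin":0},
    {"xyz":[0,0,0],"spin":0},
    {"xyz":[0,0,0],"spin":0},
  ],
)

```text
time: 30.85
tool_pos: [489.4, 16.9, 77.5]
tcp_rot: [3.141, -0.0, 1.372]
contact_force: [-2.0, 1.6, 9.7]
grip_width: 0.6
finger_force: 4.8
```

End stop reached (9.7 N). Rise, move behind the lever, and look.

Request:
jog_arm(
  targets=[
    {"xyz":[0,0,-0.05],"spin":0},
    {"xyz":[0,0,-0.15],"spin":0},
    {"xyz":[0,0,-0.2],"spin":0},
    {"xyz":[0,0,-0.1],"spin":0},
    {"xyz":[-0.1,-0.1,0],"spin":0},
    {"xyz":[-0.1,-0.15,0],"spin":0},
    {"xyz":[-0.1,-0.15,0],"spin":0},
    {"xyz":[-0.11,-0.15,0],"spin":0},
    {"xyz":[0,-0.04,0],"spin":0},
    {"xyz":[0,0,0],"spin":0},
  ],
)

```text
time: 32.1
tool_pos: [436.5, -6.1, 116.8]
tcp_rot: [3.141, -0.0, 1.371]
contact_force: [-0.5, 0.1, 0.2]
grip_width: 0.6
finger_force: 0.0
```

Run:
```python
from h import *
im=np.uint8(np.mean([bot.capture("scene").astype(float) for k in range(3)],0));cv2.imwrite("pics/scene5.png",im)
cv2.imwrite("pics/s5.png",cv2.resize(im[210:340,240:420],None,fx=4,fy=4,interpolation=cv2.INTER_CUBIC))
xv=np.array([.980,-.198]);yv=np.array([.198,.980]);q=np.array([493.6,-2.4])-55*xv-15*yv;print(q)
go(q[0],q[1],81)
```

```text
[436.73  -6.21]
t 32.25 at [437.   -5.9 116.8] 1.372 F [-0.5  0.   0.4] w 0.5 step mm 3.6 spin 0.0
[np.float64(-0.0), np.float64(-0.0), np.float64(0.045)]
```

View pics/s5.png

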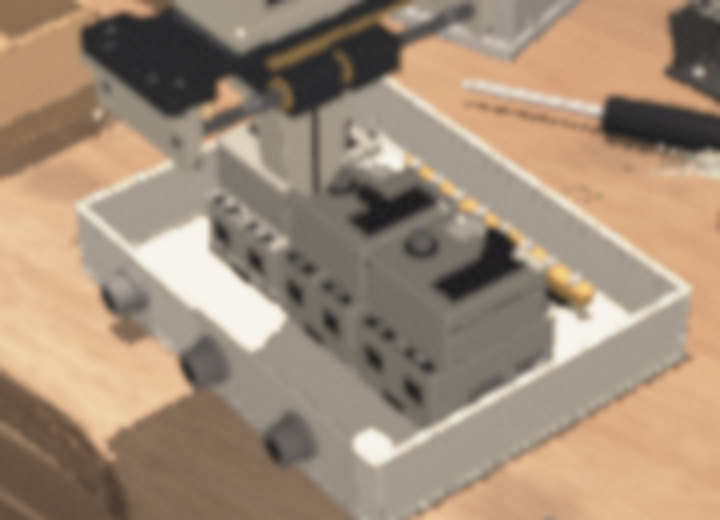

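The picture shows the spare's lever now leaning to the lower end (black head at about 380,200), the fitted right lever still up. Lift it by a sweep towards the upper end.

Request:
jog_arm(
  targets=[
    {"xyz":[0,0,0.1],"spin":0},
    {"xyz":[0,0,0.15],"spin":0},
    {"xyz":[0,0,0.12],"spin":0},
    {"xyz":[0,0,0.06],"spin":0},
    {"xyz":[0,0,0.02],"spin":0},
    {"xyz":[0,0,0],"spin":0},
    {"xyz":[0,0.05,0],"spin":0},
    {"xyz":[0,0.08,0],"spin":0},
    {"xyz":[0,0.08,0],"spin":0},
    {"xyz":[0,0.05,0],"spin":0},
  ],
)

```text
time: 33.5
tool_pos: [457.5, -10.3, 80.7]
tcp_rot: [3.141, -0.0, 1.372]
contact_force: [0.8, 0.6, -0.8]
grip_width: 0.3
finger_force: 0.0
```

Request:
jog_arm(
  targets=[
    {"xyz":[0,0.04,0],"spin":0},
    {"xyz":[0,0.04,0],"spin":0},
    {"xyz":[0,0.04,0],"spin":0},
    {"xyz":[0,0.04,0],"spin":0},
    {"xyz":[0,0.04,0],"spin":0},
    {"xyz":[0,0.02,0],"spin":0},
    {"xyz":[0,0.02,0],"spin":0},
    {"xyz":[0,0,0],"spin":0},
    {"xyz":[0,0,0],"spin":0},
    {"xyz":[0,0,0],"spin":0},
  ],
)

```text
time: 34.75
tool_pos: [475.5, -13.9, 80.5]
tcp_rot: [-3.141, -0.0, 1.372]
contact_force: [0.6, -0.7, -0.2]
grip_width: 0.7
finger_force: 0.0
```

Request:
jog_arm(
  targets=[
    {"xyz":[0,-0.1,0],"spin":0},
    {"xyz":[0,-0.2,0],"spin":0},
    {"xyz":[0,-0.2,0],"spin":0},
    {"xyz":[0,-0.1,-0.1],"spin":0},
    {"xyz":[0,0,-0.3],"spin":0},
    {"xyz":[0,0,-0.4],"spin":0},
    {"xyz":[0,0,-0.4],"spin":0},
    {"xyz":[0.4,0,-0.3],"spin":0},
    {"xyz":[0.5,0,0],"spin":0},
    {"xyz":[0.5,0,0],"spin":0},
  ],
)

```text
time: 36.0
tool_pos: [451.2, 106.4, 201.9]
tcp_rot: [3.14, -0.001, 1.371]
contact_force: [-0.8, -0.7, -0.9]
grip_width: 0.7
finger_force: 0.0
```

Request:
jog_arm(
  targets=[
    {"xyz":[0.5,0,0],"spin":0},
    {"xyz":[0.5,0,0],"spin":0},
    {"xyz":[0.5,0,0],"spin":0},
    {"xyz":[0.5,0,0],"spin":0},
    {"xyz":[0.4,0,0],"spin":0},
    {"xyz":[0.2,0,0],"spin":0},
    {"xyz":[0,0,0],"spin":0},
    {"xyz":[0,0,0],"spin":0},
    {"xyz":[0,0,0],"spin":0},
    {"xyz":[0,0,0],"spin":0},
  ],
)

```text
time: 37.25
tool_pos: [492.0, 308.6, 200.9]
tcp_rot: [3.141, -0.0, 1.371]
contact_force: [0.0, 0.7, -1.3]
grip_width: 0.2
finger_force: 0.0
```

Run:
```python
from h import *
i6=np.uint8(np.mean([bot.capture("scene").astype(float) for k in range(4)],0));cv2.imwrite("pics/scene6.png",i6)
S=np.array([493.6,-2.4]);xv=np.array([.980,-.198]);yv=np.array([.198,.980])
def dark(img,y0):
    # darkness along the lever's swing path: tip at angle, 36 mm from hinge, thresholded grey
    out=[]
    for x in(-20,-16,-12,-8,0,8,12,16,20):
        z=61+np.sqrt(36**2-x*x)-4
        P=[[*(S+(x)*xv+(y0-15+d)*yv),z] for d in(-5,-2,2,5)]
        uv=np.float32(proj("scene",P));g=cv2.remap(cv2.cvtColor(img,6),uv[:,0],uv[:,1],1);out.append(int(g.mean()))
    return out
print("x -20..20")
for nm,y in(("spare",0),("left",64),("right",-64)):
    for k in(0,4,5,6): print(nm,k,dark(cv2.imread(f"pics/scene{k}.png"),y))
t=bot.capture("top");cv2.imwrite("pics/top6.png",t)
for s in(64,0,-64): print(s,slotmark(i6,S+s*yv,75,-.199),slotmark(t,S+s*yv,75,-.199,"top"))
o=bot.get_obs();print(o["time"],o["tool_pos"])
```

```text
x -20..20
spare 0 [111, 111, 112, 153, 223, 135, 161, 185, 190]
spare 4 [86, 99, 105, 107, 82, 39, 49, 96, 148]
spare 5 [62, 32, 61, 105, 115, 117, 127, 159, 186]
spare 6 [153, 177, 188, 192, 139, 55, 57, 98, 147]
left 0 [157, 177, 190, 193, 150, 60, 50, 81, 118]
left 4 [169, 188, 190, 194, 158, 57, 46, 79, 118]
left 5 [150, 153, 153, 139, 120, 152, 151, 143, 149]
left 6 [163, 183, 196, 199, 155, 61, 53, 83, 122]
right 0 [133, 156, 172, 177, 122, 48, 58, 105, 156]
right 4 [80, 93, 99, 103, 77, 44, 51, 75, 108]
right 5 [80, 93, 101, 104, 77, 37, 55, 112, 167]
right 6 [138, 161, 178, 184, 127, 51, 60, 109, 160]
64 [-21.75  -6.25 -14.   -23.5 ] [-21.75  -7.5  -14.62 -21.75]
0 [-21.25  -6.25 -13.75 -23.5 ] [-21.5   -6.25 -13.88 -22.  ]
-64 [-22.  -6. -14. -24.] [-22.5   -7.   -14.75 -22.5 ]
37.5 [491.9494018  309.14407026 200.7937747 ]
```

The measurements confirm it. The spare's lever was down after the button press and is up again now, the same as both fitted levers. The breaker sits in line with the fitted two to within about 1 mm.

```bash
python3 -c "
from plant import bot
print(bot.close_job())"
```

```text
the job is handed in; nothing more can be done
None
```

The spare breaker is on the rail between the two fitted ones, facing the same way; its test button dropped the lever, I lifted it back up, both fitted levers are still up, and I handed the job in at about 37.5 s.

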